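# Step the filter slide to its third click

### The job

Give the light detector the right light: push the filter slide in by the upright tab on its outer end until it is seated in its third click, counting the fully drawn-out stop as zero (it may be standing at the stop or already in click one when you start). Use a light fingertip push on the tab, never pinch it, and do not let the slide run past the third click even for a moment, since the paler filters beyond would swamp the detector. Leave the other things on the bench where they are, and take the hand clear at the end.

Things in the scene. Friction and masses are not known exactly. Their poses are not given: they have to be found in the camera images.
- rig: Fixed optical rig on a dark anodised breadboard 250 (x) by 300 (y) mm, top 22 mm above the table; origin at table height under its centre. A finned lamp (top 119 mm above the table) fills its x -120 to -14 mm, a grey detector (top 117) its x +14 to +120, both within 30 mm of y = 0. The filter slide runs along the rig's own y axis; pushing it in moves it to the rig's +y.
- gate_top (a point): Top of the small steel screw on the black gate between lamp and detector, above the rig's origin, 131 mm above the table; does not move with the slide. The gate is 46 mm wide in rig y, 29 mm deep in x, its cheeks 124 mm high; the slide passes through it.
- tab_face (a point): Centre of the tab's outer face, 121 mm above the table, moving with the slide; axes as the rig's, so the face looks to -y. 136 mm from the gate's middle when drawn out, 76 mm at the third click. Tab: upright aluminium plate 28 wide (x), 12 thick (y), 106 to 138 mm above the table, flush with the bar's end below it (8 mm thick, 74 to 106 mm high). Outside the face is free space.
- filter_slide (a joint): Slide travel in m, growing as it is pushed in: notches at 0 (drawn-out stop), 0.020 (click one), 0.040, 0.060 (click three), 0.080, 0.100. Leaving a notch takes 3 to 5 N, easing a little towards the crest 10 mm on; there it snaps the other 10 mm into the next notch by itself, ahead of the finger, whose load drops to nothing. Left anywhere it goes to the nearer notch. Starts at 0 or 0.020.
- solder_reel: Loose bystander: a reel of solder standing on its flange on the table, 52 mm across, 40 mm tall; origin at the centre of its underside.
- flask: Loose bystander: an empty glass conical flask, 64 mm across the foot, 105 mm tall, on the table beside the rig; origin at the centre of its underside.
- screwdriver: Loose bystander: a screwdriver 170 mm long lying on the table beside the rig, handle 26 mm thick, its length along its own x; origin mid-length on the underside.
- lens_tube: Loose bystander: a short open steel lens tube, 31 mm across, 30 mm tall, standing upright on the breadboard; origin at the centre of its underside, 22 mm above the table.

How it is judged (in metres and radians):
At the end, for the whole second after the job is handed in: The filter slide rests in its third click (60 mm of travel from the drawn-out stop, within 2.5 mm), still, and the reel, flask, screwdriver and lens tube are within 15 mm of where they began (value of joint filter_slide between 0.0575 and 0.0625 m and velocity of joint filter_slide between -0.005 and 0.005 m/s and distance of each of solder_reel, flask, screwdriver, lens_tube from where it was at the start of the episode below 0.015 m); the robot touches nothing.
It fails at once if the slide ran past its third click (beyond 70.5 mm of travel, over the crest towards the fourth) (value of joint filter_slide above 0.0705 m).
It fails at once if the tab was pinched or gripped: the fingers pressed the outer and the inner half of its thickness at once, over 1 N each (contact force between the fingers and filter_slide_c1 above 1 N and contact force between the fingers and filter_slide_c2 above 1 N).
It fails at once if the tab was shoved hard (over 20 N) (contact force between any of the arm, the fingers and filter_slide_c1 above 20 N or contact force between any of the arm, the fingers and filter_slide_c2 above 20 N).
It fails at once if the reel, flask, screwdriver or lens tube was lifted, pushed more than 15 mm or tipped (distance of any of solder_reel, flask, screwdriver, lens_tube from where it was at the start of the episode above 0.015 m or angle between any of solder_reel, flask, lens_tube's own z axis and vertical above 0.35 rad).
It also fails if it takes over 56 s, if anything falls off the work surface, if the arm or the gripper's body presses on something with over 40 N, if the wrist force passes 120 N, or if a joint passes its speed limit or range.

### The arm

A 6-joint arm with a two-finger parallel gripper is mounted at the origin on the work surface. World frame = base frame: x ahead of the robot, y to its left, z up, the work surface at z = 0. Lengths are in m, angles in degrees, forces in N, time in s.
With the tool pointing down it reaches from about 0.35 to 0.875 m from the base axis. Payload 4.2 kg.
Tool frame: the origin (TCP) lies on the centre line of the jaws, within the pads' length; the fingertips stand 25 mm ahead of it and the grasp point (between the pads) lies 6 mm ahead of it; z points along the fingers, y is the line along which they close (so a half turn about z gives the same grasp; the last joint's range is limited). The gripper opens to 87 mm and grips with 3 to 60 N. Pads are 19 mm wide; open, the fingers measure 117 mm over their backs; the gripper's body (75 mm by 190 mm) begins 51 mm behind the grasp point.
Start: joints at [-50.042, 22.042, 0.453, 0, -68.411, -14.817], TCP at [0.266, -0.566, 0.248] pointing down, gripper open.
Joint ranges: [-179.83, 179.83], [-69.29, 118.12], [-61.27, 80.66], [-181.25, 117.63], [-171.15, -9.14], [-177.46, 177.46]. Speed limits (degrees/s): [159.86, 159.86, 180, 180, 180, 180].

### API

Orientations are given as a 3x3 rotation matrix whose columns are the frame's x, y, z axes.
In Python, from station import r gives the robot as it stands.
- The arm moves only by the tool move_arm, never from a script. Its argument "series" is a list of rows, each an object with "grip": the opening, from 0 (shut) to 1 (fully open); "xyz": the shift along the tool's x, y, z in mm, a list of three; "angular": the turn, a rotation vector about the tool's x, y, z in rad, a list of three. A call has 1 to 10 rows; each row is the pose to reach, as a shift and turn from the pose commanded when the call began, along the tool's axes at that moment; what a row does not reach only later rows make up. A row lasts 1/10 s, in which the tool goes at most 50 mm and 8.59 degrees, less where a joint would pass 70% of its speed; a pose out of reach is approached as far as the arm can. A call with a gripper value outside its range is refused whole. The fingers move at their own pace and stop on an object; the grip force is fixed at half the most. Time passes only in rows, so rows that repeat a pose let the fingers close. It gives the time, the measured TCP pose, the force, the opening and the grip force at its end, in the units of the state.
- r.sense(): the state, without advancing time (a new reading comes with each control period).
- r.capture(name): name is "scene" or "top" or "wrist"; returns a dict with "img" (400x640x3 uint8, red, green, blue), "camera_matrix" (3x3 intrinsics, pixels), "k1" (the pictures are not rectified: a ray, as slopes to the right and down, at radius r is drawn at 1 + k1 r^2 times it, then the intrinsics apply), "rvec" (rotation vector, rad) and "tvec" (3), from world to camera coordinates, as OpenCV has them; the wrist camera has in their place "hand_eye" (4x4, takes a point from camera to tool coordinates, whose origin is the TCP and whose axes are the flange's). Camera axes: x right, y down, z forward; pixel columns grow to the right and rows downward; lengths in m; the calibration is good to about 2 mm. A picture is of the moment at which its call begins: read the wrist's pose just before it. There is no depth.
- r.finish_job(): hands the job in; it is judged then, once.
The state is a dict: "time_s": time; "joints": joint angles; "joint_velocities": joint speeds; "effort": joint torques, N m; "tcp_pos": TCP position; "ee_rot": TCP orientation; "wrist_force": force on the tool from outside, world axes, zero at the start; "moment": the same for the moment, N m; "gripper_width": opening from 0.0 (shut) to 1.0 (fully open); "gripper_force": force on a finger pad.
Only numpy, scipy, OpenCV 4.12 (cv2) and the standard library are available. Lean on these libraries where they do the work, as an engineer would, in place of code of your own. Each camera call takes 0.05 s, during which the arm holds its last target. There are 200 camera calls.

## Working session

There is one attempt and no reset: what is moved stays moved. The work goes in short steps, Python scripts to look and compute and a tool call to move; the robot and the scene stay as the last step left them, time stands still between calls to the robot, and variables do not carry over. Pictures are saved under pics/ and viewed, at most 10 in all, crops included, and the job is handed in when it is done.

Besides the shell and the picture viewer there is one more tool, called by a JSON object that holds its "name" and its "arguments". move_arm: Moves the arm, as the interface text tells. Its arguments: {"type":"object","properties":{"series":{"type":"array"}},"required":["series"]}

```bash
mkdir -p pics; python3 - <<'E'
from station import r
import cv2,pickle
s=r.sense();print({k:s[k] for k in("time_s","tcp_pos","ee_rot","wrist_force","gripper_width")})
d={n:r.capture(n) for n in("scene","top")}
pickle.dump(d,open("d.pkl","wb"))
for n in d:
    cv2.imwrite(f"pics/{n}.png",d[n]["img"][...,::-1]);print({k:v for k,v in d[n].items() if k!="img"})
E
```

```text
{'time_s': 0.0, 'tcp_pos': array([ 0.26531132, -0.56526709,  0.24645137]), 'ee_rot': array([[-9.05327575e-01, -4.24712709e-01, -1.04717787e-03],
       [-4.24713985e-01,  9.05325453e-01,  1.96346852e-03],
       [ 1.14126747e-04,  2.22233328e-03, -9.99997524e-01]]), 'wrist_force': array([ 0.56209532,  0.45077331, -0.16802567]), 'gripper_width': 0.997009721887163}
{'camera_matrix': array([[408.23365823,   0.        , 323.01151004],
       [  0.        , 408.23365823, 204.95063866],
       [  0.        ,   0.        ,   1.        ]]), 'k1': 0.01840942183618422, 'rvec': array([ 2.3099154 ,  0.84506823, -0.32295991]), 'tvec': array([-0.49365664, -0.13905617,  1.09157418])}
{'camera_matrix': array([[414.73356237,   0.        , 323.07672469],
       [  0.        , 414.73356237, 203.28240545],
       [  0.        ,   0.        ,   1.        ]]), 'k1': 0.031066797050747857, 'rvec': array([ 2.15273943, -2.18194714,  0.12318807]), 'tvec': array([0.12044262, 0.54755933, 0.99515495])}
```

View pics/scene.png

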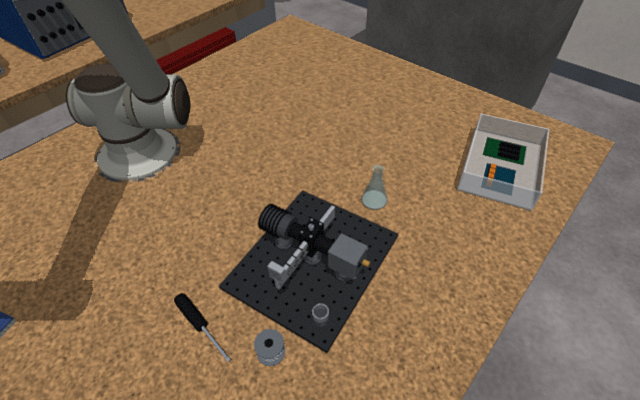

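View pics/top.png

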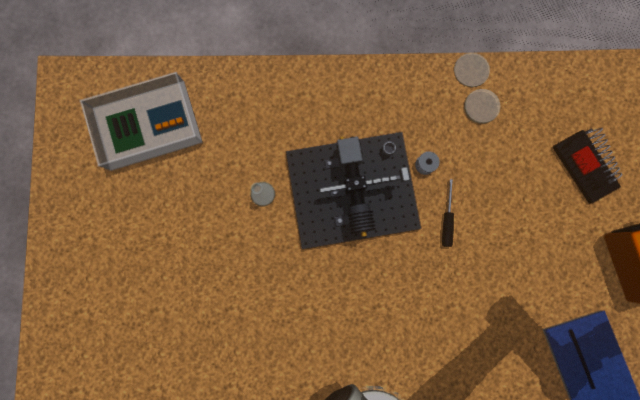

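The scene view shows the tab near (276,270) and the gate near (312,230). In the top view the tab is near (405,174), the gate screw near (357,183), the reel at (428,162), the lens tube at (390,148), the screwdriver at x≈448 and the flask at (262,194). Next I'll locate the rig.

```bash
cat > h.py <<'E'
import numpy as np,cv2
def ray(c,uv):
    K=c["camera_matrix"];p=(np.array(uv,float)-K[:2,2])/K[0,0];q=p.copy()
    for _ in range(20): q=p/(1+c["k1"]*(q@q))
    R=cv2.Rodrigues(c["rvec"])[0];return -R.T@c["tvec"],R.T@np.r_[q,1]
def onz(c,uv,z):
    o,d=ray(c,uv);return o+d*(z-o[2])/d[2]
def proj(c,P):
    R=cv2.Rodrigues(c["rvec"])[0];q=R@np.array(P)+c["tvec"];q=q[:2]/q[2]
    return q*(1+c["k1"]*(q@q))*c["camera_matrix"][0,0]+c["camera_matrix"][:2,2]
E
python3 - <<'E'
import pickle
from h import *
d=pickle.load(open("d.pkl","rb"));c=d["top"];im=c["img"]
hsv=cv2.cvtColor(im,cv2.COLOR_RGB2HSV)
m=((hsv[...,1]<70)|(hsv[...,2]<60)).astype(np.uint8);m[:,:280]=0;m[:,425:]=0;m[:125]=0;m[255:]=0
m=cv2.morphologyEx(m,cv2.MORPH_OPEN,np.ones((15,15)))
k=max(cv2.findContours(m,0,2)[0],key=cv2.contourArea)
B=np.array([onz(c,p[0],.022)[:2] for p in k],np.float32)
rect=cv2.minAreaRect(B);print(rect);C=np.array(rect[0])
for p in cv2.boxPoints(rect):print(p)
print("gate screw top",onz(c,(357,183),.131), "tab top",onz(c,(405,174),.138))
for n,uv,z in(("reel",(428,162),.04),("tube",(390,148),.052),("flask",(262,194),.0),("sd1",(450,180),.01),("sd2",(448,245),.013)):print(n,onz(c,uv,z))
# bright patch of tab
v=im[160:190,395:416].astype(int).sum(2)//3
print(v)
big=[cv2.resize(d["top"]["img"][125:255,280:460],None,fx=4,fy=4,interpolation=2),cv2.resize(d["scene"]["img"][190:310,230:400],None,fx=4,fy=4,interpolation=2)]
cv2.imwrite("pics/t4.png",big[0][...,::-1]);cv2.imwrite("pics/s4.png",big[1][...,::-1])
E
```

```text
((0.5870095491409302, 0.04025012254714966), (0.2550981044769287, 0.2973802387714386), 8.86898422241211)
[0.43806118 0.16749749]
[ 0.4839099  -0.12632713]
[ 0.7359579  -0.08699724]
[0.6901092  0.20682737]
gate screw top [0.58267719 0.03706576 0.131     ] tab top [ 0.60036565 -0.06947177  0.138     ]
reel [ 0.64711788 -0.14740036  0.04      ]
tube [ 0.68080017 -0.05270223  0.052     ]
flask [0.57821987 0.2680704  0.        ]
sd1 [ 0.60627088 -0.20891223  0.01      ]
sd2 [ 0.44280982 -0.19530606  0.013     ]
[[ 54  52  50  51  51  52  53  51  49  51  53  53  65  82  92  87  83  91
   92  94  90]
 [ 49  50  51  52  50  53  54  52  51  53  50  51  59  78  93  91  89  93
   93  96  84]
 [ 48  50  50  52  53  51  53  52  52  51  50  53  58  78 100  95  87  87
   90  82  62]
 [ 52  53  51  49  51  51  50  50  51  50  51  52  58  78 103  99  93  85
   76  66  58]
 [ 50  52  51  52  51  50  51  51  44  44  52  52  53  71  93  97  99  85
   67  63  57]
 [ 48  51  50  50  50  52  52  44  36  33  43  53  55  60  80  98  96  85
   69  64  59]
 [ 42  49  50  51  50  51  53  50  42  42  51  60  54  
[... 1381 characters left out ...]
2  49  50  48  44  45  46  47  47  51  48  53  50  53  56  77
  101 105 102]
 [ 50  50  49  47  48  51  49  50  49  50  51  49  47  46  50  51  57  75
   99 102  99]
 [ 50  48  52  48  51  48  49  50  48  48  49  46  35  39  47  50  50  73
   98 104 105]
 [ 48  47  46  46  46  50  50  49  49  50  52  43  33  33  44  50  53  69
   91 103 103]
 [ 45  41  34  30  42  48  49  50  51  50  47  48  41  43  47  51  51  55
   71  93  96]
 [ 47  49  35  32  39  49  48  51  48  50  49  46  51  50  47  52  51  54
   76  98  96]
 [ 49  49  44  44  47  50  50  51  51  49  46  52  49  51  50  49  53  58
   76  98 100]
 [ 48  48  50  46  50  50  51  49  51  50  50  50  50  51  48  51  50  54
   71  93  93]]
```

View pics/t4.png

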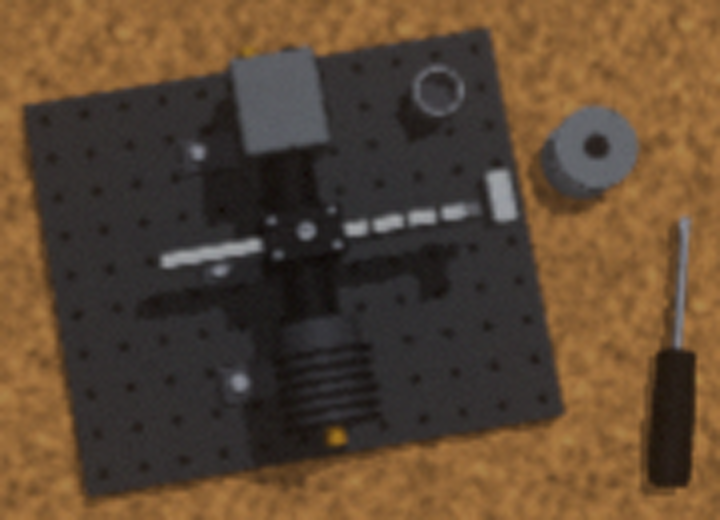

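View pics/s4.png

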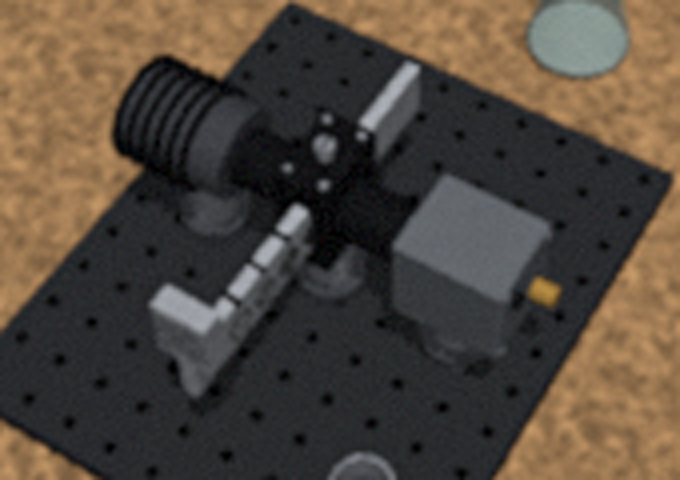

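The slide is in click one: the tab face measures about 114–116 mm from the gate, so it needs two more clicks. The rig is yawed about 8.9°, with the face at about (0.601, -0.077). I'll move over with the fingers shut and tool x set along the rig's -y.

{"name": "move_arm", "arguments": {"series": [{"grip": 0, "xyz": [-45, 23.6, 0], "angular": [0, 0, -0.1286]}, {"grip": 0, "xyz": [-90, 47.2, 0], "angular": [0, 0, -0.2572]}, {"grip": 0, "xyz": [-135, 70.8, 0], "angular": [0, 0, -0.3858]}, {"grip": 0, "xyz": [-180, 94.4, 0], "angular": [0, 0, -0.5144]}, {"grip": 0, "xyz": [-225, 118, 0], "angular": [0, 0, -0.643]}, {"grip": 0, "xyz": [-270, 141.6, 0], "angular": [0, 0, -0.7716]}, {"grip": 0, "xyz": [-315, 165.2, 0], "angular": [0, 0, -0.9]}, {"grip": 0, "xyz": [-360, 188.8, 0], "angular": [0, 0, -1.0288]}, {"grip": 0, "xyz": [-405, 212.4, 0], "angular": [0, 0, -1.1574]}, {"grip": 0, "xyz": [-450, 236, 0], "angular": [0, 0, -1.286]}]}}

```text
time_s: 1.1
tcp_pos: [0.5684, -0.1655, 0.2473]
ee_rot: [[0.159, -0.987, -0.001], [-0.987, -0.159, 0.0], [-0.0, 0.001, -1.0]]
wrist_force: [0.7, -1.4, -0.1]
gripper_width: 0.172
gripper_force: 0.0
```

```bash
cat > st.py <<'E'
from station import r
import numpy as np
s=r.sense();R=s["ee_rot"];p=s["tcp_pos"];t=np.array([.607,-.1155,.140])
ry=np.array([-.1542,.988,0])
print(s["time_s"],p,s["gripper_width"],"toolx.ry",R[:,0]@ry,R[:,1]@ry,R[2,2])
print("to start, tool mm",R.T@(t-p)*1000,"F",s["wrist_force"],"Fry",s["wrist_force"]@ry,"tip front along ry from G",((p-[.583,.037,0])@ry+.0095)*1000)
E
python3 st.py
```

```text
1.1 [ 0.56841938 -0.16546166  0.24727545] 0.17212567914318622 toolx.ry -0.999949738855523 -0.004703195674795767 -0.9999997822052469
to start, tool mm [-43.17699497 -46.09460889 107.25524402] F [ 0.65352457 -1.37722646 -0.12534233] Fry -1.4614732294618231 tip front along ry from G -188.28379082155664
```

{"name": "move_arm", "arguments": {"series": [{"grip": 0, "xyz": [-21, -23, 0], "angular": [0, 0, 0]}, {"grip": 0, "xyz": [-42, -46, 0], "angular": [0, 0, 0]}, {"grip": 0, "xyz": [-43, -46, 20], "angular": [0, 0, 0]}, {"grip": 0, "xyz": [-43, -46, 45], "angular": [0, 0, 0]}, {"grip": 0, "xyz": [-43, -46, 70], "angular": [0, 0, 0]}, {"grip": 0, "xyz": [-43, -46, 90], "angular": [0, 0, 0]}, {"grip": 0, "xyz": [-43, -46, 103], "angular": [0, 0, 0]}, {"grip": 0, "xyz": [-43, -46, 107], "angular": [0, 0, 0]}, {"grip": 0, "xyz": [-43, -46, 107], "angular": [0, 0, 0]}, {"grip": 0, "xyz": [-43, -46, 107], "angular": [0, 0, 0]}]}}

```text
time_s: 2.1
tcp_pos: [0.6073, -0.118, 0.1416]
ee_rot: [[0.154, -0.988, 0.002], [-0.988, -0.154, -0.0], [0.001, -0.002, -1.0]]
wrist_force: [-0.6, -0.4, 0.0]
gripper_width: 0.009
gripper_force: 0.0
```

```bash
python3 st.py; python3 - <<'E'
from station import r
import cv2,numpy as np
a=r.capture("scene")["img"][180:300,220:390];b=r.capture("top")["img"][125:225,320:460]
f=lambda i:cv2.resize(i,(560,400)[:2] if i is b else (567,400),interpolation=2)
i=cv2.resize(np.hstack([f(a),f(b)]),(800,284))
cv2.imwrite("pics/p2.png",i[...,::-1])
E
```

```text
2.1 [ 0.60731421 -0.1179568   0.1415987 ] 0.008985031144515562 toolx.ry -0.9999604717756535 0.0006435036576318249 -0.9999980947391129
to start, tool mm [-2.47675721 -0.06380558  1.59751117] F [-0.63390842 -0.36251448  0.01120703] Fry -0.26041562965532394 tip front along ry from G -147.34657173144004
```

View pics/p2.png

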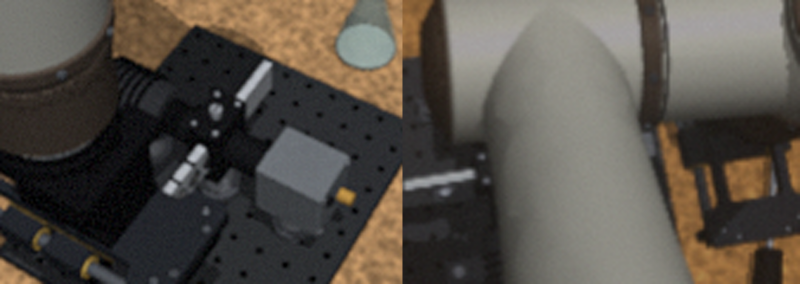

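The arm hides the tab in both views, but the slide's inner end stays visible at about (262,75) in the left half. I'll close in slowly and watch the force.

{"name": "move_arm", "arguments": {"series": [{"grip": 0, "xyz": [-3, 0, 0], "angular": [0, 0, 0]}, {"grip": 0, "xyz": [-6, 0, 0], "angular": [0, 0, 0]}, {"grip": 0, "xyz": [-9, 0, 0], "angular": [0, 0, 0]}, {"grip": 0, "xyz": [-12, 0, 0], "angular": [0, 0, 0]}, {"grip": 0, "xyz": [-15, 0, 0], "angular": [0, 0, 0]}, {"grip": 0, "xyz": [-18, 0, 0], "angular": [0, 0, 0]}, {"grip": 0, "xyz": [-20, 0, 0], "angular": [0, 0, 0]}, {"grip": 0, "xyz": [-22, 0, 0], "angular": [0, 0, 0]}, {"grip": 0, "xyz": [-22, 0, 0], "angular": [0, 0, 0]}]}}

```text
time_s: 3.1
tcp_pos: [0.6032, -0.0959, 0.1406]
ee_rot: [[0.154, -0.988, -0.0], [-0.988, -0.154, 0.0], [-0.0, 0.0, -1.0]]
wrist_force: [0.2, 0.0, 0.3]
gripper_width: 0.008
gripper_force: 0.0
```

```bash
python3 st.py
```

```text
3.1 [ 0.60317855 -0.09589618  0.14055249] 0.008096618907049128 toolx.ry -0.9999606659187438 0.0005521684101807741 -0.9999999985049861
to start, tool mm [19.95822485 -0.76375568  0.55163291] F [0.21696579 0.02646102 0.28096738] Fry -0.0073126328969102825 tip front along ry from G -124.91296137971523
```

{"name": "move_arm", "arguments": {"series": [{"grip": 0, "xyz": [-1.5, 0, 0], "angular": [0, 0, 0]}, {"grip": 0, "xyz": [-3, 0, 0], "angular": [0, 0, 0]}, {"grip": 0, "xyz": [-4.5, 0, 0], "angular": [0, 0, 0]}, {"grip": 0, "xyz": [-6, 0, 0], "angular": [0, 0, 0]}, {"grip": 0, "xyz": [-6, 0, 0], "angular": [0, 0, 0]}]}}

```text
time_s: 3.6
tcp_pos: [0.6023, -0.09, 0.1406]
ee_rot: [[0.154, -0.988, 0.0], [-0.988, -0.154, 0.0], [-0.0, -0.0, -1.0]]
wrist_force: [0.2, -0.0, 0.5]
gripper_width: 0.004
gripper_force: 0.0
```

{"name": "move_arm", "arguments": {"series": [{"grip": 0, "xyz": [-1, 0, 0], "angular": [0, 0, 0]}, {"grip": 0, "xyz": [-2, 0, 0], "angular": [0, 0, 0]}, {"grip": 0, "xyz": [-2, 0, 0], "angular": [0, 0, 0]}]}}

```text
time_s: 3.9
tcp_pos: [0.602, -0.0881, 0.1406]
ee_rot: [[0.153, -0.988, 0.0], [-0.988, -0.153, 0.0], [-0.0, -0.0, -1.0]]
wrist_force: [0.1, -0.6, -0.2]
gripper_width: 0.007
gripper_force: 0.0
```

{"name": "move_arm", "arguments": {"series": [{"grip": 0, "xyz": [-1, 0, 0], "angular": [0, 0, 0]}, {"grip": 0, "xyz": [-2, 0, 0], "angular": [0, 0, 0]}, {"grip": 0, "xyz": [-2, 0, 0], "angular": [0, 0, 0]}]}}

```text
time_s: 4.2
tcp_pos: [0.6018, -0.0867, 0.1406]
ee_rot: [[0.153, -0.988, 0.0], [-0.988, -0.153, -0.001], [0.001, -0.0, -1.0]]
wrist_force: [1.4, -3.6, -0.1]
gripper_width: 0.005
gripper_force: 1.5
```

{"name": "move_arm", "arguments": {"series": [{"grip": 0, "xyz": [-1, 0, 0], "angular": [0, 0, 0]}, {"grip": 0, "xyz": [-2, 0, 0], "angular": [0, 0, 0]}, {"grip": 0, "xyz": [-2, 0, 0], "angular": [0, 0, 0]}]}}

```text
time_s: 4.5
tcp_pos: [0.6015, -0.0855, 0.1406]
ee_rot: [[0.153, -0.988, 0.0], [-0.988, -0.153, -0.002], [0.002, 0.0, -1.0]]
wrist_force: [1.1, -6.0, -1.7]
gripper_width: 0.006
gripper_force: 2.9
```

{"name": "move_arm", "arguments": {"series": [{"grip": 0, "xyz": [-1, 0, 0], "angular": [0, 0, 0]}, {"grip": 0, "xyz": [-2, 0, 0], "angular": [0, 0, 0]}, {"grip": 0, "xyz": [-2, 0, 0], "angular": [0, 0, 0]}]}}

```text
time_s: 4.8
tcp_pos: [0.6013, -0.0838, 0.1406]
ee_rot: [[0.153, -0.988, 0.0], [-0.988, -0.153, -0.002], [0.002, 0.0, -1.0]]
wrist_force: [1.4, -5.9, -0.4]
gripper_width: 0.004
gripper_force: 3.2
```

{"name": "move_arm", "arguments": {"series": [{"grip": 0, "xyz": [-1, 0, 0], "angular": [0, 0, 0]}, {"grip": 0, "xyz": [-2, 0, 0], "angular": [0, 0, 0]}, {"grip": 0, "xyz": [-2, 0, 0], "angular": [0, 0, 0]}]}}

```text
time_s: 5.1
tcp_pos: [0.601, -0.0819, 0.1406]
ee_rot: [[0.153, -0.988, 0.0], [-0.988, -0.153, -0.002], [0.002, 0.0, -1.0]]
wrist_force: [2.0, -6.6, -0.6]
gripper_width: 0.002
gripper_force: 3.3
```

{"name": "move_arm", "arguments": {"series": [{"grip": 0, "xyz": [-1, 0, 0], "angular": [0, 0, 0]}, {"grip": 0, "xyz": [-2, 0, 0], "angular": [0, 0, 0]}, {"grip": 0, "xyz": [-2, 0, 0], "angular": [0, 0, 0]}]}}

```text
time_s: 5.4
tcp_pos: [0.6007, -0.0799, 0.1406]
ee_rot: [[0.153, -0.988, 0.0], [-0.988, -0.153, -0.002], [0.002, -0.0, -1.0]]
wrist_force: [0.4, -6.9, -1.1]
gripper_width: 0.01
gripper_force: 3.3
```

{"name": "move_arm", "arguments": {"series": [{"grip": 0, "xyz": [-1, 0, 0], "angular": [0, 0, 0]}, {"grip": 0, "xyz": [-1, 0, 0], "angular": [0, 0, 0]}]}}

```text
time_s: 5.6
tcp_pos: [0.6005, -0.0786, 0.1406]
ee_rot: [[0.153, -0.988, 0.0], [-0.988, -0.153, -0.001], [0.001, -0.0, -1.0]]
wrist_force: [1.1, -4.7, -1.0]
gripper_width: 0.003
gripper_force: 2.6
```

{"name": "move_arm", "arguments": {"series": [{"grip": 0, "xyz": [-1, 0, 0], "angular": [0, 0, 0]}, {"grip": 0, "xyz": [-1, 0, 0], "angular": [0, 0, 0]}]}}

```text
time_s: 5.8
tcp_pos: [0.6001, -0.0764, 0.1405]
ee_rot: [[0.153, -0.988, 0.0], [-0.988, -0.153, 0.0], [-0.0, -0.0, -1.0]]
wrist_force: [0.2, -0.4, 0.1]
gripper_width: 0.005
gripper_force: 0.0
```

{"name": "move_arm", "arguments": {"series": [{"grip": 0, "xyz": [-1, 0, 0], "angular": [0, 0, 0]}, {"grip": 0, "xyz": [-1, 0, 0], "angular": [0, 0, 0]}]}}

```text
time_s: 6.0
tcp_pos: [0.6, -0.0748, 0.1406]
ee_rot: [[0.154, -0.988, 0.0], [-0.988, -0.154, 0.001], [-0.001, -0.0, -1.0]]
wrist_force: [0.3, 0.7, 1.2]
gripper_width: -0.002
gripper_force: 0.0
```

{"name": "move_arm", "arguments": {"series": [{"grip": 0, "xyz": [-1, 0, 0], "angular": [0, 0, 0]}, {"grip": 0, "xyz": [-1, 0, 0], "angular": [0, 0, 0]}]}}

```text
time_s: 6.2
tcp_pos: [0.5998, -0.074, 0.1406]
ee_rot: [[0.154, -0.988, 0.0], [-0.988, -0.154, 0.0], [-0.0, -0.0, -1.0]]
wrist_force: [0.6, 1.2, 0.5]
gripper_width: 0.007
gripper_force: 0.0
```

The first snap came at TCP y ≈ -0.0777. I'll check the travel from the slide's inner end.

```bash
cat > chk.py <<'E'
from station import r
import pickle
from h import *
d=pickle.load(open("d.pkl","rb"))["top"]
for c in (d,r.capture("top")):
    g=c["img"].astype(int);m=(g.min(2)>100)
    ys,xs=np.nonzero(m[178:200,295:345]);P=np.array([onz(c,(x+295,y+178),.100) for x,y in zip(xs,ys)])
    s=(P-[.583,.037,.1])@[-.1542,.988,0]*1000
    print(len(s),"inner end from G mm",s.max(),np.percentile(s,97))
E
python3 chk.py
```

```text
85 inner end from G mm 83.74222393830634 81.65331678722154
270 inner end from G mm 102.33121630049264 97.22185547758588
```

The inner end moved about 19 mm, so the slide is in click two. I expect contact at y≈-0.0675 and the crest at y≈-0.058.

{"name": "move_arm", "arguments": {"series": [{"grip": 0, "xyz": [-1, 0, 0], "angular": [0, 0, 0]}, {"grip": 0, "xyz": [-2, 0, 0], "angular": [0, 0, 0]}, {"grip": 0, "xyz": [-3, 0, 0], "angular": [0, 0, 0]}, {"grip": 0, "xyz": [-4, 0, 0], "angular": [0, 0, 0]}, {"grip": 0, "xyz": [-5, 0, 0], "angular": [0, 0, 0]}, {"grip": 0, "xyz": [-5, 0, 0], "angular": [0, 0, 0]}]}}

```text
time_s: 6.85
tcp_pos: [0.5991, -0.0693, 0.1406]
ee_rot: [[0.154, -0.988, 0.0], [-0.988, -0.154, 0.0], [-0.0, -0.0, -1.0]]
wrist_force: [0.5, 0.5, 0.8]
gripper_width: 0.005
gripper_force: 0.0
```

{"name": "move_arm", "arguments": {"series": [{"grip": 0, "xyz": [-1, 0, 0], "angular": [0, 0, 0]}, {"grip": 0, "xyz": [-2, 0, 0], "angular": [0, 0, 0]}, {"grip": 0, "xyz": [-3, 0, 0], "angular": [0, 0, 0]}, {"grip": 0, "xyz": [-3, 0, 0], "angular": [0, 0, 0]}]}}

```text
time_s: 7.25
tcp_pos: [0.5987, -0.067, 0.1406]
ee_rot: [[0.153, -0.988, 0.0], [-0.988, -0.153, -0.001], [0.001, 0.0, -1.0]]
wrist_force: [0.8, -2.5, -0.6]
gripper_width: 0.005
gripper_force: 1.5
```

{"name": "move_arm", "arguments": {"series": [{"grip": 0, "xyz": [-1, 0, 0], "angular": [0, 0, 0]}, {"grip": 0, "xyz": [-2, 0, 0], "angular": [0, 0, 0]}, {"grip": 0, "xyz": [-2, 0, 0], "angular": [0, 0, 0]}]}}

```text
time_s: 7.55
tcp_pos: [0.5985, -0.0657, 0.1406]
ee_rot: [[0.153, -0.988, 0.0], [-0.988, -0.153, -0.002], [0.002, 0.0, -1.0]]
wrist_force: [1.9, -6.0, -0.1]
gripper_width: 0.005
gripper_force: 2.9
```

{"name": "move_arm", "arguments": {"series": [{"grip": 0, "xyz": [-1, 0, 0], "angular": [0, 0, 0]}, {"grip": 0, "xyz": [-2, 0, 0], "angular": [0, 0, 0]}, {"grip": 0, "xyz": [-2, 0, 0], "angular": [0, 0, 0]}]}}

```text
time_s: 7.85
tcp_pos: [0.5982, -0.064, 0.1406]
ee_rot: [[0.153, -0.988, 0.0], [-0.988, -0.153, -0.002], [0.002, 0.0, -1.0]]
wrist_force: [0.7, -5.8, -2.0]
gripper_width: 0.001
gripper_force: 3.2
```

Contact came where expected. The crest is about 6 mm on.

{"name": "move_arm", "arguments": {"series": [{"grip": 0, "xyz": [-1, 0, 0], "angular": [0, 0, 0]}, {"grip": 0, "xyz": [-2, 0, 0], "angular": [0, 0, 0]}, {"grip": 0, "xyz": [-3, 0, 0], "angular": [0, 0, 0]}, {"grip": 0, "xyz": [-3, 0, 0], "angular": [0, 0, 0]}]}}

```text
time_s: 8.25
tcp_pos: [0.5977, -0.0612, 0.1406]
ee_rot: [[0.153, -0.988, 0.0], [-0.988, -0.153, -0.002], [0.002, 0.0, -1.0]]
wrist_force: [1.1, -6.8, -1.0]
gripper_width: 0.004
gripper_force: 3.4
```

{"name": "move_arm", "arguments": {"series": [{"grip": 0, "xyz": [-1, 0, 0], "angular": [0, 0, 0]}, {"grip": 0, "xyz": [-1, 0, 0], "angular": [0, 0, 0]}]}}

```text
time_s: 8.45
tcp_pos: [0.5976, -0.0601, 0.1406]
ee_rot: [[0.153, -0.988, 0.0], [-0.988, -0.153, -0.002], [0.002, 0.0, -1.0]]
wrist_force: [1.6, -6.2, -1.4]
gripper_width: -0.001
gripper_force: 3.3
```

{"name": "move_arm", "arguments": {"series": [{"grip": 0, "xyz": [-1, 0, 0], "angular": [0, 0, 0]}, {"grip": 0, "xyz": [-1, 0, 0], "angular": [0, 0, 0]}]}}

```text
time_s: 8.65
tcp_pos: [0.5974, -0.0588, 0.1406]
ee_rot: [[0.153, -0.988, 0.0], [-0.988, -0.153, -0.001], [0.001, 0.0, -1.0]]
wrist_force: [0.5, -4.5, -0.4]
gripper_width: 0.005
gripper_force: 2.6
```

{"name": "move_arm", "arguments": {"series": [{"grip": 0, "xyz": [-1, 0, 0], "angular": [0, 0, 0]}, {"grip": 0, "xyz": [-1, 0, 0], "angular": [0, 0, 0]}]}}

```text
time_s: 8.85
tcp_pos: [0.597, -0.0567, 0.1405]
ee_rot: [[0.153, -0.988, -0.0], [-0.988, -0.153, 0.0], [-0.0, -0.0, -1.0]]
wrist_force: [0.7, 0.1, 0.3]
gripper_width: 0.008
gripper_force: 0.1
```

The load dropped, so the slide has snapped into click three. Now I'll back off, rise, and swing clear so I can look.

{"name": "move_arm", "arguments": {"series": [{"grip": 0, "xyz": [10, 0, 0], "angular": [0, 0, 0]}, {"grip": 0, "xyz": [25, 0, 0], "angular": [0, 0, 0]}, {"grip": 0, "xyz": [45, 0, 0], "angular": [0, 0, 0]}, {"grip": 0, "xyz": [60, 0, -20], "angular": [0, 0, 0]}, {"grip": 0, "xyz": [70, 0, -50], "angular": [0, 0, 0]}, {"grip": 0, "xyz": [100, 20, -80], "angular": [0, 0, 0]}, {"grip": 0, "xyz": [140, 40, -100], "angular": [0, 0, 0]}, {"grip": 0, "xyz": [180, 60, -100], "angular": [0, 0, 0]}, {"grip": 0, "xyz": [220, 80, -100], "angular": [0, 0, 0]}, {"grip": 0, "xyz": [260, 100, -100], "angular": [0, 0, 0]}]}}

```text
time_s: 9.85
tcp_pos: [0.5372, -0.3311, 0.2409]
ee_rot: [[0.153, -0.988, 0.001], [-0.988, -0.153, 0.0], [-0.0, -0.001, -1.0]]
wrist_force: [0.9, 0.1, -1.2]
gripper_width: 0.001
gripper_force: 0.0
```

{"name": "move_arm", "arguments": {"series": [{"grip": 0, "xyz": [40, 0, 0], "angular": [0, 0, 0]}, {"grip": 0, "xyz": [80, 0, 0], "angular": [0, 0, 0]}, {"grip": 0, "xyz": [120, 0, 0], "angular": [0, 0, 0]}, {"grip": 0, "xyz": [140, 0, 0], "angular": [0, 0, 0]}, {"grip": 0, "xyz": [150, 0, 0], "angular": [0, 0, 0]}, {"grip": 0, "xyz": [150, 0, 0], "angular": [0, 0, 0]}, {"grip": 0, "xyz": [150, 0, 0], "angular": [0, 0, 0]}]}}

```text
time_s: 10.55
tcp_pos: [0.561, -0.4765, 0.2405]
ee_rot: [[0.154, -0.988, -0.0], [-0.988, -0.154, 0.001], [-0.001, 0.0, -1.0]]
wrist_force: [-0.1, 0.5, -0.7]
gripper_width: 0.003
gripper_force: 0.0
```

```bash
python3 chk.py; python3 - <<'E'
from station import r
import cv2
c=r.capture("top");i=c["img"]
cv2.imwrite("pics/end.png",cv2.resize(i[125:255,240:460],None,fx=3.6,fy=3.6,interpolation=2)[...,::-1])
from h import *
b=[((u,v)) for u in range(370,412) for v in range(160,200) if i[v,u].min()>125]
print(len(b),"tab",onz(c,np.mean([p for p in b if p[0]>385] or b,axis=0),.138))
s=r.sense();print(s["tcp_pos"],s["joint_velocities"])
E
```

```text
85 inner end from G mm 83.74222393830634 81.65331678722154
138 inner end from G mm 123.55796271489451 120.86445745669795
76 tab [ 0.59448976 -0.03094882  0.138     ]
[ 0.5613163  -0.47594819  0.24112739] [ 0.31887866 -0.24737764  0.11941765  0.02998188  0.013637    0.08198811]
```

View pics/end.png

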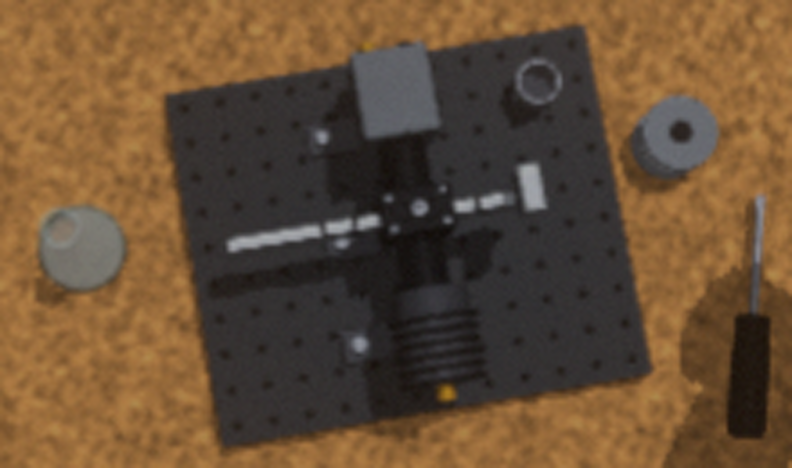

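The picture shows the tab at about (532,187), 39–40 mm further in than at the start, with its face about 75 mm from the gate. That is click three. The reel, tube, flask and screwdriver haven't moved, so I'm handing in.

```bash
python3 -c "
from station import r
print(r.finish_job())"
```

```text
the job is handed in; nothing more can be done
None
```

The filter slide started in click one and is now in its third click, pushed by light fingertip pushes of at most about 7 N; the other items have not visibly moved, the hand is clear, and the job is handed in (it returned no verdict).

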